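# Free an angle offcut from the ratchet jig and nest it with the bare stock

### The job

Press the orange thumb pad down so the ratchet pawl lifts, then draw the red-tabbed clamp bar well back, and take the freed bare-steel angle out of the blue jig. Gently nest it, V in V with the legs flat on legs and its ends centred, into the bare-steel angle lying on its wooden rest (not the yellow painted one), and let go. Leave the pawl up, the bar back, the two stock angles on their rests and everything else where it is.

Things in the scene. Friction and masses are not known exactly. Their poses are not given: they have to be found in the camera images.
- jig: Fixed blue and dark-steel ratchet jig, foot plate 300 x 76 x 10 mm, on the bench. Origin on the bench surface under the middle of the clamped angle; z up; x runs along the clamped angle, from the clamp bar towards the fixed end stop (stop face at x = +50.5 mm, 56 mm high, 50 mm wide). The V cradle holds the angle with its corner line 30 mm above the bench. The bar's guide (two cheeks, 58 mm high, 34 mm wide over all) spans x = -190 to -125 mm.
- bar (a joint): Travel of the clamp bar in m: 0 = against the angle, grows as it is drawn back towards the jig's -x, 0.045 at its stop. About 2.5 N of sliding friction; it stays where it is left. It cannot be drawn back while the pawl is down in its teeth.
- bar_grip (a point): Point in the red grip tab of the clamp bar, 77 mm above the bench. The tab is an upright plate 26 mm long along the jig's x, 12 mm thick along the jig's y, from 40 to 90 mm above the bench; the point is midway along and across, 13 mm below its top.
- pawl (a joint): Angle of the orange pawl in rad: 0 = down in the teeth, grows as its tooth lifts, 0.48 at its stop; clear of the teeth above 0.3. Stiff pivot (0.08 N m, along the jig's y, at x = -168 mm, 52 mm above the bench): it stays where it is left; about 2 N on the pad moves it.
- pawl_pad (a point): Centre of the top of the pawl's orange thumb pad (24 x 28 mm, behind the guide, 78 mm above the bench when the pawl is down). Pressing it about 25 mm straight down lifts the pawl to its stop; meanwhile it moves about 7 mm towards the jig's -x.
- work_c (a point): The clamped bare-steel angle section: 100 mm long, two 45 mm legs, 4 mm thick, lying as an open V (trough up), 0.27 kg. The point is midway along and on the mid-plane, half-way up: 16 mm above its outer corner line, 16 mm below its upper edges. x along its length, z up. Its two upper edges are 64 mm apart over all, and it can be gripped across them from above, near mid-length.
- bare_c (a point): The bare-steel stock angle, open V up: 130 mm long, two 40 mm legs, 4 mm thick, 57 mm over its upper edges, loose on a wooden V rest, 0.31 kg. Point midway along and across, 14 mm above its outer corner line. x along its length, z up. When the freed angle is nested in it, point work_c stands 7.7 mm above this point.
- painted_c (a point): The yellow painted stock angle, same size and point as the bare one, on the other wooden rest: not to be used.
- rest_a: Fixed wooden V rest on a dark plate (100 x 60 mm) under the bare-steel stock angle. Origin on the bench under its middle, x along the angle. The stock angle's corner line is 30 mm above the bench. The cradle is 80 mm long, about 45 mm wide and 44 mm high.
- rest_b: The same kind of rest under the yellow painted angle.
- socket: Loose steel wrench socket standing between the two rests, 22 mm wide, 34 mm high; origin at its foot.
- driver: Loose screwdriver with a yellow handle, lying on the bench at the robot's left.
- spanner: Loose steel spanner lying on the bench at the robot's right.
- piston: Loose aluminium piston, 52 mm wide, 54 mm high, standing on the left; origin at its foot.
- oil: Loose white oil bottle, 56 mm wide, 130 mm high, standing on the right; origin at its foot.
- dish: Loose steel parts dish, 90 mm wide, 30 mm high, on the left; origin at its foot.

How it is judged:
On the way, in this order (a step that is already met when the one before it is completed fails the run):
1. the pawl is lifted (over 0.33 rad) while the bar is still against the angle and the angle in the jig (value of joint pawl above 0.33 rad and value of joint bar below 0.006 m and x of work_c in the frame of jig between -0.012 and 0.012 m and z of work_c in the frame of jig below 0.053 m), for 0.1 s.
2. the bar is drawn back at least 18 mm, the pawl still up, the angle still in the jig (value of joint bar above 0.018 m and value of joint pawl above 0.3 rad and x of work_c in the frame of jig between -0.012 and 0.012 m and z of work_c in the frame of jig below 0.053 m), for 0.1 s.
3. the freed angle is lifted clear of the jig (z of work_c in the frame of jig above 0.085 m), for 0.1 s.
At the end, for the whole second after the job is handed in: The freed angle rests, released, in the bare stock angle: within 15 mm lengthwise, 2.5 mm across and 2.5 mm of nested height, axes within 0.06 rad, V up (0.12 rad). The bare angle is seated within 25 mm of its rest's middle, the bar over 15 mm back, the pawl above 0.28 rad (x of work_c in the frame of bare_c between -0.015 and 0.015 m and y of work_c in the frame of bare_c between -0.0025 and 0.0025 m and z of work_c in the frame of bare_c between 0.0052 and 0.0102 m and angle between the x axis of work_c and the x axis of bare_c, either way round below 0.06 rad and angle between the y axis of work_c and the y axis of bare_c, either way round below 0.06 rad and angle between the z axis of work_c and the z axis of bare_c, either way round below 0.06 rad and angle between each of work_c, bare_c's own z axis and vertical below 0.12 rad and horizontal distance between bare_c and rest_a below 0.025 m and height (world z) of bare_c between 0.04 and 0.049 m and value of joint bar above 0.015 m and value of joint pawl above 0.28 rad and linear speed of each of work, bare below 0.02 m/s); the robot touches nothing.
It fails at once if the yellow painted angle is moved more than 15 mm (distance of painted_c from where it was at the start of the episode above 0.015 m).
It fails at once if the freed angle is rammed onto either stock angle (over 45 N) (contact force between work and bare above 45 N or contact force between work and painted above 45 N).
It fails at once if the freed angle is dropped into the bare one (over 0.4 m/s within 50 mm above it) (linear speed of work above 0.4 m/s and horizontal distance between work_c and bare_c below 0.04 m and z of work_c in the frame of bare_c below 0.05 m).
It fails at once if a bystander is moved more than 30 mm (distance of any of driver, spanner, socket, piston, oil, dish from where it was at the start of the episode above 0.03 m).
It also fails if it takes over 54 s, if anything falls off the work surface, if the arm or the gripper's body presses on something with over 40 N, if the wrist force passes 120 N, or if a joint passes its speed limit or range.

### The arm

A 7-joint arm with a two-finger parallel gripper is mounted at the origin on the work surface. World frame = base frame: x ahead of the robot, y to its left, z up, the work surface at z = 0. Lengths are in m, angles in rad, forces in N, time in s.
With the tool pointing down it reaches from about 0.35 to 0.775 m from the base axis. Payload 3.1 kg.
Tool frame: the origin (TCP) lies midway between the tips of the shut fingers; the grasp point (between the pads) lies 19 mm behind it (r.grasp_offset is the distance from the TCP to the grasp point, in m); z points along the fingers, y is the line along which they close (so a half turn about z gives the same grasp; the last joint's range is limited). The gripper opens to 85 mm and grips with 20 to 120 N. Pads are 22 mm wide; open, the fingers measure 114 mm over their backs; the gripper's body (76 mm by 85 mm) begins 54 mm behind the grasp point. The pads swing forward as they close: fully open they stand 13 mm farther back than shut.
Start: joints at [1.157, 0.311, 0.014, 1.512, -0.004, 1.319, -0.027], TCP at [0.2, -0.512, 0.231] pointing down, gripper open.
Joint ranges: [-2.7, 2.7], [-0.3, 1.91], [-1.27, 1.3], [0.12, 2.57], [-1.44, 4.58], [0.2, 2.03], [-3.05, 3.05]. Speed limits (rad/s): [2.79, 2.79, 3.14, 3.14, 3.14, 3.14, 3.14].

### API

Orientations are given as [roll, pitch, yaw] about the fixed x, y, z axes, in that order (R = Rz(yaw) Ry(pitch) Rx(roll)).
In Python, from bench import r gives the robot as it stands.
- The arm moves only by the tool step_arm, never from a script. Its argument "motion" is one flat list of numbers, 4 for each row, row after row: the shift along the tool's x, y, z in units of 1 m (1.0 is 1 m), then the turn about the tool's z in units of 180 degrees (1.0 is 180 degrees). In form: [tx, ty, tz, twist, tx, ty, tz, twist, ...]. A call has 1 to 10 rows; each row is the pose to reach, as a shift and turn from the pose commanded when the call began, along the tool's axes at that moment, turning the shorter way round; what a row does not reach only later rows make up. A row lasts 1/8 s, in which the tool goes at most 62.5 mm and 10.7 degrees, less where a joint would pass 70% of its speed; a pose out of reach is approached as far as the arm can. A call with a number of a shift or a turn outside -1 to 1 is refused whole. A call with a gripper value outside its range is refused whole. "hand" is the opening, from 0 (shut) to 1 (fully open), set as the call begins (left out, the last holds). The fingers move at their own pace and stop on an object; "newtons" is the grip in N (left out, the last holds). Time passes only in rows, so rows that repeat a pose let the fingers close. It gives the time, the measured TCP pose, the force, the opening and the grip force at its end, in the units of the state.
- r.get_state(): the state, without advancing time (a new reading comes with each control period).
- r.capture(name): name is "scene" or "side" or "wrist"; returns (picture, depth): 420x560x3 uint8, red, green, blue; 420x560 float32, m along the optical axis (not along the pixel's ray), 0 where there is no reading.
- r.camera_info(name): a dict with "vertical_fov" (degrees; the focal length in pixels is half the picture's height over the tangent of half this angle, whatever the lens; pixels are square), "cx", "cy" (the principal point, pixels), "extrinsics" (4x4, takes a point from world to camera coordinates); the wrist camera has in their place "T_tool_cam" (4x4, takes a point from camera to tool coordinates, whose origin is the TCP and whose axes are the flange's). Camera axes: x right, y down, z forward; pixel columns grow to the right and rows downward; lengths in m; the calibration is good to about 2 mm. A picture is of the moment at which its call begins: read the wrist's pose just before it. camera_info takes no time and is no camera call.
- r.finish_job(): hands the job in; it is judged then, once.
The state is a dict: "t": time; "qpos": joint angles; "joint_velocities": joint speeds; "tau": joint torques, N m; "ee_pos": TCP position; "tcp_rot": TCP orientation; "contact_force": force on the tool from outside, world axes, zero at the start; "wrist_torque": the same for the moment, N m; "gripper_width": finger opening in m; "gripper_force": force on a finger pad.
Only numpy, scipy, OpenCV 4.12 (cv2) and the standard library are available. Lean on these libraries where they do the work, as an engineer would, in place of code of your own. Each camera call takes 0.05 s, during which the arm holds its last target. There are 200 camera calls.

## Working session

There is one attempt and no reset: what is moved stays moved. The work goes in short steps, Python scripts to look and compute and a tool call to move; the robot and the scene stay as the last step left them, time stands still between calls to the robot, and variables do not carry over. Pictures are saved under pics/ and viewed, at most 10 in all, crops included, and the job is handed in when it is done.

Besides the shell and the picture viewer there is one more tool, called after "Call:" as name(argument=value, ...), one argument or row to a line, values as JSON. step_arm: Moves the arm, as the interface text tells. Shifts and turns lie within -1 to 1; 1 stands for 1 m of shift or 180 degrees of turn. Its arguments: {"type":"object","properties":{"motion":{"type":"array"},"hand":{"type":"number"},"newtons":{"type":"number"}},"required":["motion"]}

```bash
ls; mkdir -p pics
cat > h.py <<'E'
import numpy as np, cv2
from bench import r
from scipy.spatial.transform import Rotation as R
def snap(name,tag):
    s=r.get_state(); im,d=r.capture(name); cv2.imwrite(f'pics/{tag}.png',im[:,:,::-1]); 
    i=r.camera_info(name)
    if name=='wrist':
        T=np.eye(4);T[:3,:3]=R.from_euler('xyz',s['tcp_rot']).as_matrix();T[:3,3]=s['ee_pos'];E=T@np.array(i['T_tool_cam'])
    else: E=np.linalg.inv(np.array(i['extrinsics']))
    f=210/np.tan(np.radians(i['vertical_fov'])/2)
    v,u=np.mgrid[0:420,0:560]
    P=np.stack([(u-i['cx'])/f*d,(v-i['cy'])/f*d,d],-1)@E[:3,:3].T+E[:3,3]
    P[d==0]=np.nan
    np.savez(f'pics/{tag}.npz',im=im,P=P,E=E,f=f,c=[i['cx'],i['cy']])
    return im,P
E
python3 - <<'E'
from h import *
for n in('scene','side'): snap(n,n+'0')
s=r.get_state();print(s, r.grasp_offset)
print(r.camera_info('wrist'))
E
```

```text
pics
{'t': 0.1, 'qpos': array([ 1.15728931,  0.31168204,  0.01397781,  1.51286361, -0.00439442,
        1.31923437, -0.02721914]), 'joint_velocities': array([ 0.00069144, -0.00202573, -0.00032675, -0.0040761 , -0.0025125 ,
        0.000171  ,  0.00015835]), 'tau': array([ 7.11809171e-04, -3.80855405e+01,  1.46410880e-01, -2.31241143e+01,
        1.22397562e-02,  8.11211765e-03, -1.50563329e-05]), 'ee_pos': array([ 0.19959672, -0.51180594,  0.2303231 ]), 'tcp_rot': array([-3.13943787e+00,  9.12546853e-05,  3.71880476e-01]), 'contact_force': array([-0.18721116,  0.23094037, -0.15049686]), 'wrist_torque': array([ 0.02429238, -0.05784841,  0.01963566]), 'gripper_force': 0.0, 'gripper_width': 0.08575050975253333} 0.0187
{'vertical_fov': 65.6466801171678, 'cx': 284.1144284179351, 'cy': 209.68088845629583, 'T_tool_cam': array([[-4.17634341e-04, -9.63935300e-01, -2.66136363e-01,
         6.73265896e-02],
       [ 9.99999881e-01, -3.35522069e-04, -3.54001703e-04,
        -8.25004423e-05],
       [ 2.51940114e-04, -2.66136479e-01,  9.63935325e-01,
        -1.43371698e-01],
       [ 0.00000000e+00,  0.00000000e+00,  0.00000000e+00,
         1.00000000e+00]])}
```

View pics/scene0.png

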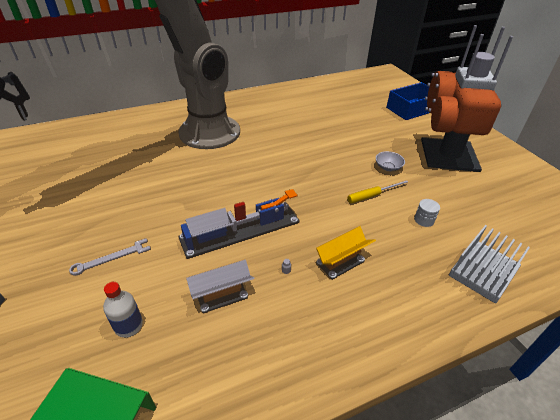

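View pics/side0.png

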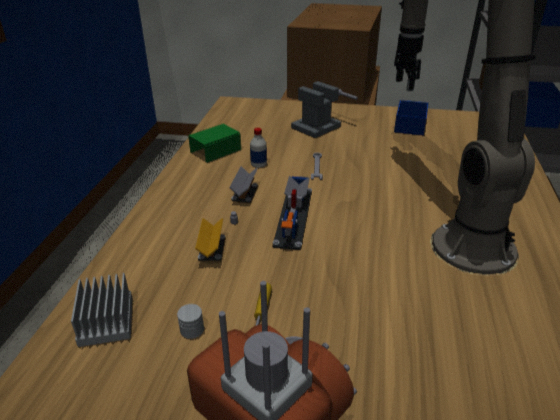

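The scene picture shows the jig from (185,245) to (297,215), with the red tab at (240,211), the orange pad at (290,194) and the clamped angle at (208,225). The bare angle is at (220,282), the yellow one at (343,248) and the socket at (286,267).

Run:
```python
from h import *
P=np.load('pics/scene0.npz')['P']
for n,(u,v) in dict(tab=(240,206),pad=(291,194),workL=(190,228),workR=(228,215),foot1=(190,249),foot2=(294,219),bareL=(192,284),bareR=(248,270),bareL2=(195,298),yel=(343,246),sock=(286,262)).items():
    print(n,np.nanmedian(P[v-1:v+2,u-1:u+2].reshape(-1,3),0).round(3))
```

```text
tab [ 0.492 -0.053  0.087]
pad [0.486 0.084 0.076]
workL [ 0.48  -0.177  0.046]
workR [ 0.477 -0.081  0.053]
foot1 [ 0.517 -0.19   0.017]
foot2 [0.516 0.082 0.014]
bareL [ 0.643 -0.211  0.049]
bareR [ 0.648 -0.091  0.042]
bareL2 [ 0.647 -0.212  0.001]
yel [0.667 0.135 0.043]
sock [ 0.653 -0.002  0.034]
```

Call:
step_arm(
  motion=[0.492,-0.326,-0.07,-0.382,0.492,-0.326,-0.07,-0.382,0.492,-0.326,-0.07,-0.382,0.492,-0.326,-0.07,-0.382,0.492,-0.326,-0.07,-0.382,0.492,-0.326,-0.07,-0.382,0.492,-0.326,-0.07,-0.382,0.492,-0.326,-0.07,-0.382,0.492,-0.326,-0.07,-0.382,0.492,-0.326,-0.07,-0.382],
  hand=0,
)

```text
t: 1.35
ee_pos: [0.5408, -0.0255, 0.3012]
tcp_rot: [3.142, -0.002, 1.577]
contact_force: [0.6, -1.0, 0.3]
gripper_width: -0.0002
gripper_force: 0.0
```

Run:
```python
from h import *
s=r.get_state();print(s['t'],s['ee_pos'],s['tcp_rot'],s['joint_velocities'].round(3))
snap('wrist','w1')
```

```text
1.35 [ 0.54077597 -0.02553372  0.30116465] [ 3.14156926e+00 -2.33522445e-03  1.57740984e+00] [-0.431  0.29  -0.052 -0.402  0.195  0.179 -0.488]
```

View pics/w1.png

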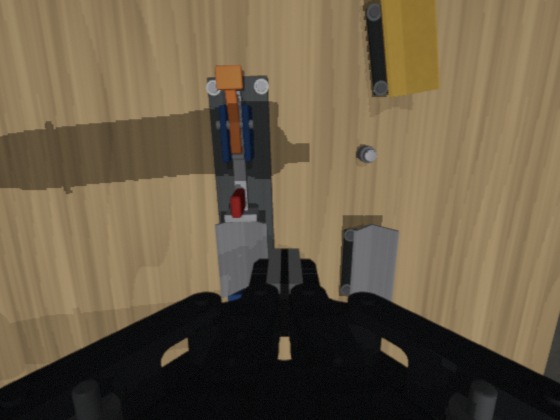

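The wrist view shows the orange pad at (229,77), red tab at (238,203), clamped angle near (245,255), bare angle at (372,262), socket at (367,154) and yellow angle at (410,45).

```bash
cat >> h.py <<'E'
def blob(im,P,col,zr,xr=(0.35,0.75),yr=(-.35,.25)):
    h=cv2.cvtColor(im,cv2.COLOR_RGB2HSV); H,S,V=[h[...,i].astype(int) for i in range(3)]
    m=dict(orange=(H>6)&(H<16)&(S>180)&(V>130),red=((H<5)|(H>174))&(S>170),steel=(S<60)&(V>60),any=(V>=0))[col]
    z=P[...,2]; m&=(z>zr[0])&(z<zr[1])&(P[...,0]>xr[0])&(P[...,0]<xr[1])&(P[...,1]>yr[0])&(P[...,1]<yr[1])
    return P[m]
def rect(Q): 
    (c,s,a)=cv2.minAreaRect((Q[:,:2]*1000).astype(np.float32)); return np.round(c,1),np.round(s,1),round(a,2),len(Q),Q[:,2].mean().round(4)
def delta(target,yaw=None):
    s=r.get_state(); M=R.from_euler('xyz',s['tcp_rot']).as_matrix()
    return (M.T@(np.array(target)-s['ee_pos'])).round(4), None if yaw is None else round(-(yaw-s['tcp_rot'][2])/np.pi,4)
E
python3 - <<'E'
from h import *
d=np.load('pics/w1.npz');im,P=d['im'],d['P']
print('pad',rect(blob(im,P,'orange',(.071,.085),yr=(.06,.2))))
print('tab',rect(blob(im,P,'red',(.084,.1))))
print('plate',rect(blob(im,P,'any',(.006,.014),xr=(.42,.56))))
print('worktop',rect(blob(im,P,'any',(.055,.066),xr=(.43,.55),yr=(-.25,-.07))))
print('yellowtop',P[60,430],P[90,437],P[262,350],P[230,358],P[232,395])
q=blob(im,P,'steel',(.05,.066),xr=(.6,.75),yr=(-.3,0));print('bare',rect(q),q.min(0),q.max(0))
E
```

```text
pad (array([487.7,  75.2]), array([25.1,  9.1]), 38.74, 35, np.float64(0.0734))
tab (array([486.6, -51.4]), array([11.5, 23.9]), 1.31, 222, np.float64(0.0899))
plate (array([485.3, -27.6]), array([ 76.7, 245.8]), 1.88, 4879, np.float64(0.0107))
worktop (array([ 488.8, -129.8]), array([ 63.5, 120.1]), 1.8, 1483, np.float64(0.0603))
yellowtop [0.70036704 0.10693503 0.0557961 ] [7.36719957e-01 8.08368491e-02 1.05640694e-04] [ 0.63724406 -0.15593719  0.00842116] [ 0.63338551 -0.08959689  0.05911688] [ 0.67981859 -0.09191289  0.05922181]
bare (array([ 656.7, -137.9]), array([56.5, 97.5]), 0.17, 1538, np.float64(0.0567)) [ 0.62837758 -0.18657699  0.05000922] [ 0.68504583 -0.08911914  0.06383101]
```

Run:
```python
from h import *
d=np.load('pics/w1.npz');im,P=d['im'],d['P']
print(im[77,229],P[77,229],P[68,229],P[86,229],P[77,217],P[77,240])
q=blob(im,P,'any',(.066,.1),yr=(.08,.2),xr=(.42,.55));print(rect(q),q.min(0),q.max(0))
q=blob(im,P,'any',(.052,.066),xr=(.43,.55),yr=(-.2,-.08));print(q.min(0),q.max(0))
print(P[200:300:6,232].round(3)); print(P[235,205:285:3].round(3))
```

```text
[161 108  55] [0.48190742 0.08560378 0.0767752 ] [0.48218308 0.09445213 0.07638011] [0.48165464 0.07663802 0.07733809] [0.46918276 0.08557225 0.07638268] [0.49334599 0.08582313 0.07554531]
(array([481.3,  89. ]), array([28.4, 17.1]), 0.21, 477, np.float64(0.0771)) [0.46714664 0.08041588 0.07254274] [0.49555362 0.09755856 0.07941741]
[ 0.45572936 -0.19121459  0.05201303] [ 0.51987986 -0.08007687  0.06597423]
[[ 0.482 -0.045  0.088]
 [ 0.482 -0.052  0.09 ]
 [ 0.482 -0.059  0.09 ]
 [ 0.477 -0.075  0.06 ]
 [ 0.475 -0.086  0.049]
 [ 0.474 -0.094  0.048]
 [ 0.474 -0.102  0.051]
 [ 0.474 -0.109  0.051]
 [ 0.474 -0.117  0.052]
 [ 0.474 -0.126  0.052]
 [ 0.473 -0.134  0.052]
 [ 0.473 -0.142  0.053]
 [ 0.473 -0.151  0.054]
 [ 0.473 -0.16   0.053]
 [ 0.472 -0.169  0.053]
 [ 0.472 -0.176  0.056]
 [ 0.472 -0.184  0.058]]
[[ 0.427 -0.119 -0.001]
 [ 0.431 -0.118  0.001]
 [ 0.436 -0.118  0.001]
 [ 0.44  -0.118  0.001]
 [ 0.458 -0.095  0.065]
 [ 0.462 -0.096  0.063]
 [ 0.464 -0.098  0.058]
 [ 0.468 -0.098  0.056]
 [ 0.471 -0.099  0.053]
 [ 0.474 -0.1    0.05 ]
 [ 0.478 -0.102  0.047]
 [ 0.481 -0.103  0.043]
 [ 0.484 -0.104  0.039]
 [ 0.488 -0.105  0.037]
 [ 0.492 -0.104  0.041]
 [ 0.497 -0.102  0.045]
 [ 0.501 -0.1    0.05 ]
 [ 0.505 -0.099  0.053]
 [ 0.51  -0.097  0.059]
 [ 0.514 -0.096  0.063]
 [ 0.517 -0.095  0.064]
 [ 0.519 -0.114  0.011]
 [ 0.523 -0.115  0.01 ]
 [ 0.527 -0.117  0.002]
 [ 0.531 -0.117  0.002]
 [ 0.535 -0.118  0.   ]
 [ 0.54  -0.118  0.001]]
```

Run:
```python
from h import *
for t in [(.4815,.093,.16),(.4815,.093,.09),(.4815,.098,.07),(.4815,.103,.056)]: print(delta(t,1.6036))
```

```text
(array([ 0.1144, -0.0599,  0.1418]), np.float64(-0.0069))
(array([ 0.114 , -0.0601,  0.2118]), np.float64(-0.0069))
(array([ 0.1189, -0.0601,  0.2318]), np.float64(-0.0069))
(array([ 0.1238, -0.0601,  0.2458]), np.float64(-0.0069))
```

Call:
step_arm(
  motion=[0.114,-0.06,0.142,-0.007,0.114,-0.06,0.142,-0.007,0.114,-0.06,0.142,-0.007,0.114,-0.06,0.142,-0.007,0.114,-0.06,0.142,-0.007,0.114,-0.06,0.142,-0.007],
)

```text
t: 2.15
ee_pos: [0.4816, 0.0827, 0.1606]
tcp_rot: [3.138, 0.0, 1.591]
contact_force: [-0.5, -0.3, 0.2]
gripper_width: -0.0001
gripper_force: 0.0
```

Run:
```python
from h import *
s=r.get_state();print(s['ee_pos'],s['tcp_rot'],s['contact_force'])
for t in [(.4815,.093,.09),(.4815,.098,.07),(.4815,.103,.056)]: print(delta(t,1.6036))
```

```text
[0.48156426 0.0827399  0.16055437] [3.13840866e+00 1.91939315e-04 1.59120353e+00] [-0.53189139 -0.32606703  0.21215215]
(array([ 0.0103, -0.0001,  0.0706]), np.float64(-0.0039))
(array([ 0.0153, -0.    ,  0.0906]), np.float64(-0.0039))
(array([0.0203, 0.    , 0.1046]), np.float64(-0.0039))
```

Call:
step_arm(
  motion=[0.01,0,0.035,-0.004,0.01,0,0.07,-0.004,0.012,0,0.078,-0.004,0.014,0,0.085,-0.004,0.016,0,0.092,-0.004,0.018,0,0.098,-0.004,0.019,0,0.103,-0.004,0.019,0,0.103,-0.004],
)

```text
t: 3.15
ee_pos: [0.4791, 0.1033, 0.0561]
tcp_rot: [-3.141, -0.0, 1.607]
contact_force: [-0.7, 0.7, 0.0]
gripper_width: -0.0001
gripper_force: 0.0
```

Run:
```python
from h import *
s=r.get_state();print(s['ee_pos'],s['tcp_rot'],s['contact_force'])
snap('side','s2')
im,P=snap('wrist','w2')
for n in ('w2','s2'):
  im=cv2.imread(f'pics/{n}.png')
  if n=='s2': im=cv2.resize(im[150:270,220:380],None,fx=2.5,fy=3.5)[:420]
  else: a=im
cv2.imwrite('pics/c2.png',np.hstack([cv2.resize(a,(390,420)),im[:,:400]]))
```

```text
[0.47913149 0.10329698 0.0561008 ] [-3.14143717e+00 -3.10695070e-04  1.60682267e+00] [-0.73325864  0.66712847  0.04179397]
```

View pics/c2.png

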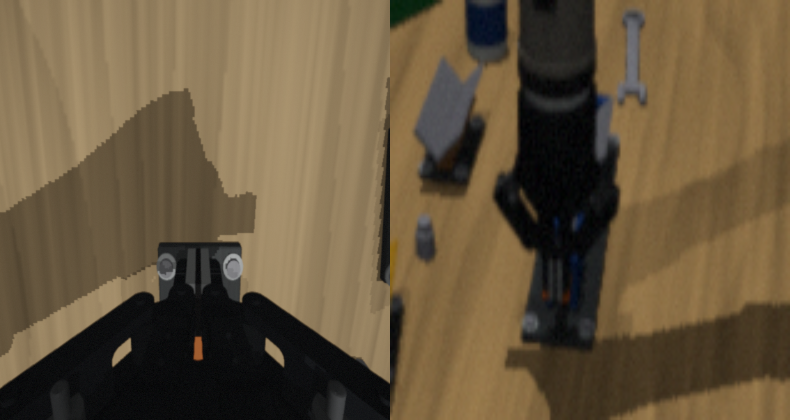

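The pad shows under the closed fingertips on both sides, and the force is near zero. I'll press a little farther and read the force.

Call:
step_arm(
  motion=[0.0,0,0.003,0,0.0,0,0.005,0],
)

```text
t: 3.5
ee_pos: [0.479, 0.1032, 0.0512]
tcp_rot: [-3.141, -0.0, 1.607]
contact_force: [-0.7, 0.9, 1.3]
gripper_width: -0.0001
gripper_force: 0.7
```

Run:
```python
from h import *
s=r.get_state();print(s['ee_pos'],s['contact_force'],s['tau'].round(2))
```

```text
[0.47904537 0.10321467 0.05119355] [-0.65200015  0.87501001  1.31387019] [ 3.300e-01 -3.451e+01 -4.590e+00 -1.765e+01  1.900e-01 -5.000e-02
  1.000e-02]
```

Call:
step_arm(
  motion=[0.0,0,0.002,0,0.0,0,0.003,0],
)

```text
t: 3.75
ee_pos: [0.4794, 0.1032, 0.0497]
tcp_rot: [3.141, 0.001, 1.607]
contact_force: [-4.7, -0.6, 14.6]
gripper_width: -0.0004
gripper_force: 6.4
```

Run:
```python
from h import *
for t in [(.481,.103,.15),(.4866,-.0514,.15),(.4866,-.0514,.062)]: print(delta(t,1.6036))
```

```text
(array([-0.0003,  0.0016, -0.1003]), np.float64(0.001))
(array([-0.1548,  0.0017, -0.1002]), np.float64(0.001))
(array([-0.1548,  0.0017, -0.0122]), np.float64(0.001))
```

Call:
step_arm(
  motion=[0,0,-0.05,0,0,0,-0.1,0,-0.06,0.002,-0.1,0,-0.12,0.002,-0.1,0,-0.155,0.002,-0.1,0,-0.155,0.002,-0.1,0,-0.155,0.002,-0.1,0,-0.155,0.002,-0.1,0],
  hand=0.5,
)

```text
t: 4.75
ee_pos: [0.4867, -0.0499, 0.1483]
tcp_rot: [3.142, -0.001, 1.61]
contact_force: [-0.1, -0.1, -0.5]
gripper_width: 0.0429
gripper_force: 0.0
```

Run:
```python
from h import *
s=r.get_state();print(s['t'],s['ee_pos'],s['tcp_rot'],s['gripper_width'])
im,P=snap('wrist','w3')
print('tab',rect(blob(im,P,'red',(.08,.1))))
q=blob(im,P,'any',(.04,.1),yr=(.07,.2),xr=(.465,.495));print(q.min(0),q.max(0))
print(delta((.4866,-.0514,.062),1.6036))
```

```text
4.75 [ 0.48671809 -0.04987841  0.14828133] [ 3.14153567e+00 -7.41686861e-04  1.60979131e+00] 0.04285813527057303
tab (array([485.9, -51.8]), array([11. , 24.7]), 4.02, 612, np.float64(0.0899))
[0.46746606 0.07001827 0.04469073] [0.49494674 0.09301471 0.06012626]
(array([-0.0014, -0.0002,  0.0863]), np.float64(0.0019))
```

View pics/w3.png

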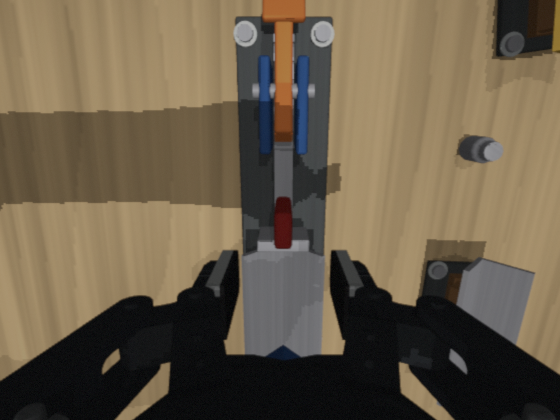

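The pad now slopes from 60 down to 45 mm, so the pawl is up. The red tab at (283,222) is centred between the open fingers. I'll lower and grip.

Call:
step_arm(
  motion=[0.001,0,0.05,0,0.001,0,0.086,0,0.001,0,0.086,0,0.001,0,0.086,0],
)

```text
t: 5.3
ee_pos: [0.4879, -0.0501, 0.0636]
tcp_rot: [3.139, -0.0, 1.608]
contact_force: [-0.0, -0.1, 0.8]
gripper_width: 0.0427
gripper_force: 0.0
```

Call:
step_arm(
  motion=[0,0,0,0,0,0,0,0,0,0,0,0,0,0,0,0],
  hand=0,
  newtons=30,
)

```text
t: 5.8
ee_pos: [0.4859, -0.0509, 0.0637]
tcp_rot: [-3.14, 0.001, 1.606]
contact_force: [-4.4, 0.0, 7.1]
gripper_width: 0.0117
gripper_force: 32.6
```

Call:
step_arm(
  motion=[0.008,0,0,0,0.016,0,0,0,0.024,0,0,0,0.034,0,0,0,0.034,0,0,0,0.034,0,0,0],
)

```text
t: 6.55
ee_pos: [0.4847, -0.0166, 0.0637]
tcp_rot: [-3.14, 0.001, 1.607]
contact_force: [-4.2, 0.2, 6.0]
gripper_width: 0.0114
gripper_force: 32.6
```

Call:
step_arm(
  motion=[0,0,0,0,0,0,0,0,0,0,-0.06,0,0,0,-0.12,0,-0.04,0,-0.12,0,-0.04,0,-0.12,0,-0.04,0,-0.12,0],
  hand=0.5,
)

```text
t: 7.42
ee_pos: [0.4865, -0.0565, 0.1819]
tcp_rot: [-3.141, -0.001, 1.606]
contact_force: [-0.2, 0.7, -0.1]
gripper_width: 0.0425
gripper_force: 0.0
```

Run:
```python
from h import *
s=r.get_state();print(s['t'],s['ee_pos'],s['tcp_rot'],s['gripper_width'])
im,P=snap('wrist','w4')
print('tab',rect(blob(im,P,'red',(.08,.1))))
q=blob(im,P,'any',(.04,.1),yr=(.07,.2),xr=(.465,.495));print(q.min(0),q.max(0))
q=blob(im,P,'any',(.053,.07),xr=(.44,.54),yr=(-.3,-.07));print('work',rect(q),q.min(0),q.max(0))
q=blob(im,P,'any',(.048,.066),xr=(.6,.75),yr=(-.3,0));print('bare',rect(q),q.min(0),q.max(0))
```

```text
7.425 [ 0.48652976 -0.0565081   0.18185175] [-3.14073197e+00 -8.77608852e-04  1.60588475e+00] 0.04246721236129153
tab (array([484.6, -17.7]), array([10.9, 24.5]), 1.67, 527, np.float64(0.0903))
[0.46715281 0.07002376 0.04010249] [0.49487047 0.09778126 0.05970287]
work (array([ 489. , -137.9]), array([ 63.8, 115.8]), 1.89, 4299, np.float64(0.0595)) [ 0.45548454 -0.19586943  0.05300405] [ 0.52213794 -0.07956151  0.06661182]
bare (array([ 656.6, -154.3]), array([ 57.7, 130.6]), 0.16, 2675, np.float64(0.0556)) [ 0.62762012 -0.21954898  0.04800073] [ 0.685407   -0.08895791  0.06304685]
```

View pics/w4.png

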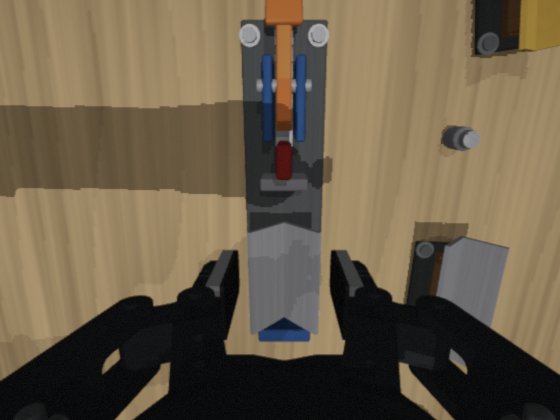

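The bar is 34 mm back with the tab at (284,160), and the pawl is still up. The clamped angle is at (284,280) and the bare angle at (470,300). I'll grip the clamped angle next.

Run:
```python
from h import *
print(delta((.4888,-.130,.1),1.6036),delta((.4888,-.130,.031),1.6036))
```

```text
(array([-0.0743, -0.0003,  0.0817]), np.float64(0.0012)) (array([-0.0743, -0.0002,  0.1507]), np.float64(0.0012))
```

Call:
step_arm(
  motion=[-0.05,0,0.02,0,-0.0743,0,0.06,0,-0.0743,0,0.1,0,-0.0743,0,0.13,0,-0.0743,0,0.15,0,-0.0743,0,0.15,0,-0.0743,0,0.15,0],
  hand=1,
)

```text
t: 8.35
ee_pos: [0.4903, -0.1303, 0.0329]
tcp_rot: [3.14, -0.0, 1.608]
contact_force: [0.0, 0.4, 0.4]
gripper_width: 0.0853
gripper_force: 0.0
```

Call:
step_arm(
  motion=[0,0,0,0,0,0,0,0,0,0,0,0,0,0,0,0,0,0,0,0],
  hand=0,
  newtons=40,
)

```text
t: 8.98
ee_pos: [0.4887, -0.1312, 0.0338]
tcp_rot: [-3.14, 0.001, 1.606]
contact_force: [-5.4, 1.4, 8.7]
gripper_width: 0.061
gripper_force: 41.3
```

Call:
step_arm(
  motion=[0,0,-0.015,0,0,0,-0.03,0,0,0,-0.06,0,0,0,-0.1,0,0,0,-0.14,0,0,0,-0.14,0,0,0,-0.14,0],
)

```text
t: 9.85
ee_pos: [0.4888, -0.131, 0.1717]
tcp_rot: [-3.14, -0.0, 1.607]
contact_force: [-0.7, -0.5, -3.9]
gripper_width: 0.0611
gripper_force: 44.4
```

Run:
```python
from h import *
s=r.get_state();print(s['t'],s['ee_pos'],s['tcp_rot'],s['gripper_width'],s['contact_force'])
im,P=snap('wrist','w5')
q=blob(im,P,'steel',(.18,.23),xr=(.455,.525),yr=(-.2,-.02));print('work',rect(q),q.min(0),q.max(0))
```

```text
9.85 [ 0.48875052 -0.13100118  0.17165539] [-3.14021484e+00 -1.35670802e-04  1.60654861e+00] 0.061072975839621124 [-0.66670831 -0.50731931 -3.87407926]
work (array([ 490.3, -128.2]), array([70.1, 95.4]), 2.09, 26678, np.float64(0.1931)) [ 0.45501571 -0.17609136  0.18000007] [ 0.5249971  -0.07960318  0.21661994]
```

View pics/w5.png

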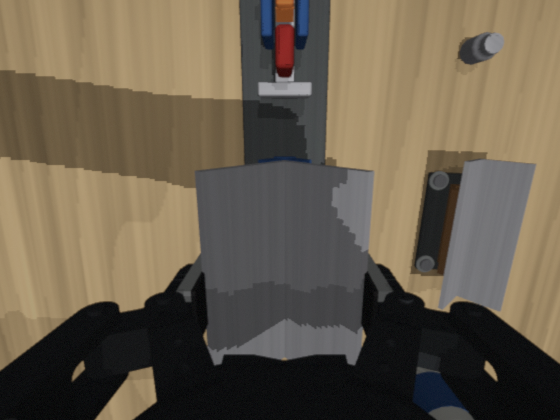

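The angle is held squarely, its V centred at column 285; the bare angle is at (490,235), fully in view. I'll fit planes to the legs of both.

```bash
cat >> h.py <<'E'
def vfit(P,box,cx,zr,w=26):
    """fit the two inner legs -> valley line point at centre, axis, up vector"""
    u0,u1,v0,v1=box; Q=P[v0:v1,u0:u1].reshape(-1,3); Q=Q[(Q[:,2]>zr[0])&(Q[:,2]<zr[1])]
    pl=[]
    for sgn in(-1,1):
        q=Q[(np.sign(Q[:,0]-cx)==sgn)&(abs(Q[:,0]-cx)>4e-3)&(abs(Q[:,0]-cx)<w*1e-3)]
        for _ in range(4):
            c=q.mean(0); n=np.linalg.svd(q-c,full_matrices=False)[2][2]; e=(q-c)@n; q=q[abs(e)<max(2.5*e.std(),5e-4)]
        n*=np.sign(n[2]); pl.append((n,n@c,len(q),e.std()))
    (a,da,*_),(b,db,*_)=pl
    ax=np.cross(a,b); ax/=np.linalg.norm(ax); ax*=np.sign(ax[1]); up=(a+b)/np.linalg.norm(a+b)
    y=np.array([Q[:,1].min(),Q[:,1].max()]); ym=y.mean()
    pt=np.linalg.solve([a,b,[0,1,0]],[da,db,ym])
    print('n',a.round(3),b.round(3),[p[2:] for p in pl]); print('valley',pt.round(4),'axis',ax.round(4),'up',up.round(4),'y',y.round(4))
    return pt,ax,up
E
python3 - <<'E'
from h import *
d=np.load('pics/w5.npz');im,P=d['im'],d['P']
vfit(P,(215,352,165,330),.4888,(.16,.23))
vfit(P,(440,535,155,312),.6566,(.02,.07),24)
d=np.load('pics/w4.npz');im,P=d['im'],d['P']
vfit(P,(250,320,225,325),.4888,(.025,.07))
vfit(P,(430,510,235,340),.6566,(.02,.07),24)
E
```

```text
n [0.707 0.024 0.707] [-0.709 -0.026  0.705] [(9364, np.float64(0.00043242812513341773)), (9054, np.float64(0.00043267286863221015))]
valley [ 0.4885 -0.1223  0.1741] axis [-0.0349  0.9994  0.0013] up [-0.0012 -0.0014  1.    ] y [-0.1649 -0.0798]
n [ 0.963 -0.005  0.269] [-0.714  0.     0.7  ] [(2010, np.float64(0.005390936646632534)), (5534, np.float64(0.0007308980091566952))]
valley [ 0.6463 -0.1544  0.0256] axis [0.0045 1.     0.0042] up [ 0.2487 -0.0052  0.9686] y [-0.2196 -0.0892]
n [0.708 0.025 0.706] [-0.71  -0.025  0.703] [(2366, np.float64(0.0004744912949580211)), (2405, np.float64(0.00045243561536812766))]
valley [ 0.4889 -0.131   0.0362] axis [-3.520e-02  9.994e-01  1.000e-04] up [-1.4e-03 -1.0e-04  1.0e+00] y [-0.1825 -0.0796]
n [ 0.908 -0.112  0.404] [-0.716  0.002  0.698] [(793, np.float64(0.005150531979906706)), (2581, np.float64(0.0007179823470693319))]
valley [ 0.6482 -0.1285  0.0275] axis [0.0846 0.9929 0.0841] up [ 0.1706 -0.0976  0.9805] y [-0.1681 -0.089 ]
```

Run:
```python
from h import *
for n,b in(('w5',(440,540,150,315)),('w4',(425,515,230,345))):
    P=np.load(f'pics/{n}.npz')['P']; u0,u1,v0,v1=b; Q=P[v0:v1,u0:u1].reshape(-1,3)
    q=Q[(Q[:,2]>.04)&(Q[:,2]<.055)&(Q[:,0]>.655)]
    t=q[:,0]-(q[:,2]-.0362); print(n,np.median(t),np.polyfit(q[:,1],t,1))
    t=Q[Q[:,2]>.054]; L=t[t[:,0]<.64];R_=t[t[:,0]>.67]
    print(np.percentile(L[:,0],[1,5,50]),np.percentile(R_[:,0],[50,95,99]),np.percentile(t[:,1],[1,99]),np.percentile(t[:,2],99))
s=r.get_state();print(s['t'],delta((.6566,-.155,.17),1.5736))
```

```text
w5 0.6564167491708705 [0.00086471 0.65654214]
[0.53887291 0.54046846 0.62988137] [0.67838903 0.68236742 0.6843359 ] [-0.21751449 -0.09033766] 0.23098059476839336
w4 0.6564368128814579 [0.0053117 0.6571187]
[0.52858926 0.52922678 0.53532589] [0.67848431 0.68253522 0.68436549] [-0.16296326 -0.04119046] 0.25395372040619174
9.9 (array([-0.0301,  0.1675,  0.0003]), np.float64(0.0105))
```

Call:
step_arm(
  motion=[-0.008,0.04,0,0.003,-0.015,0.085,0,0.006,-0.023,0.13,0,0.009,-0.0303,0.1676,0,0.0113,-0.0303,0.1676,0,0.0113,-0.0303,0.1676,0,0.0113,-0.0303,0.1676,0,0.0113],
)

```text
t: 10.78
ee_pos: [0.6569, -0.1553, 0.1719]
tcp_rot: [-3.14, 0.0, 1.571]
contact_force: [-0.8, -0.2, -2.7]
gripper_width: 0.0611
gripper_force: 44.8
```

Run:
```python
from h import *
s=r.get_state();print(s['t'],s['ee_pos'],s['tcp_rot'],s['contact_force'],s['joint_velocities'].round(3))
print(delta((.6567,-.1553,.046),1.571))
d=np.load('pics/scene0.npz');P=d['P'];print('oil',P[288:292,110:116].reshape(-1,3).mean(0),P[320,124])
im,P=snap('wrist','w6')
vfit(P,(215,352,165,330),.6565,(.16,.23))
```

```text
10.775 [ 0.65685304 -0.15532592  0.17188457] [-3.13976519e+00  1.38130089e-04  1.57121504e+00] [-0.7874204  -0.18596843 -2.72253991] [ 0.002 -0.014  0.    -0.01  -0.    -0.001 -0.002]
(array([0.000e+00, 1.000e-04, 1.259e-01]), np.float64(0.0001))
oil [ 0.66381188 -0.34917965  0.12969561] [ 0.68402988 -0.34884076  0.05963953]
n [ 0.709 -0.     0.706] [-0.709 -0.001  0.705] [(9449, np.float64(0.00043628757552125093)), (9296, np.float64(0.000433558274686819))]
valley [ 0.6569 -0.1469  0.1741] axis [-3.e-04  1.e+00  5.e-04] up [-5.e-04 -5.e-04  1.e+00] y [-0.189  -0.1048]
```

Call:
step_arm(
  motion=[0,-0.0004,0.03,0,0,-0.0004,0.06,0,0,-0.0004,0.08,0,0,-0.0004,0.095,0,0,-0.0004,0.107,0,0,-0.0004,0.115,0,0,-0.0004,0.121,0,0,-0.0004,0.124,0,0,-0.0004,0.126,0,0,-0.0004,0.126,0],
)

```text
t: 12.08
ee_pos: [0.6578, -0.1554, 0.0464]
tcp_rot: [3.141, 0.0, 1.571]
contact_force: [-1.0, 0.6, -3.8]
gripper_width: 0.0611
gripper_force: 44.8
```

Call:
step_arm(
  motion=[0,0,0.001,0,0,0,0.002,0,0,0,0.003,0,0,0,0.004,0],
)

```text
t: 12.58
ee_pos: [0.6577, -0.1554, 0.0422]
tcp_rot: [-3.142, 0.0, 1.571]
contact_force: [-0.8, 0.8, -3.7]
gripper_width: 0.0613
gripper_force: 44.8
```

Call:
step_arm(
  motion=[0,-0.001,0.0,0,0,-0.001,0.001,0,0,-0.001,0.002,0,0,-0.001,0.003,0,0,-0.001,0.003,0],
)

```text
t: 13.2
ee_pos: [0.6567, -0.1554, 0.0399]
tcp_rot: [3.142, 0.0, 1.571]
contact_force: [-2.5, 0.3, 1.4]
gripper_width: 0.0611
gripper_force: 45.0
```

Contact is light, about 5 N. I'll release and rise.

Call:
step_arm(
  motion=[0,0,0,0,0,0,0,0,0,0,0,0,0,0,0,0],
  hand=1,
)

```text
t: 13.7
ee_pos: [0.6568, -0.1554, 0.0393]
tcp_rot: [3.141, 0.0, 1.571]
contact_force: [-0.8, 0.5, -0.6]
gripper_width: 0.085
gripper_force: 0.0
```

Call:
step_arm(
  motion=[0,0,-0.01,0,0,0,-0.03,0,0,0,-0.06,0,0,0,-0.12,0,-0.06,0,-0.16,0,-0.11,0,-0.16,0,-0.11,0,-0.16,0,-0.11,0,-0.16,0],
)

```text
t: 14.7
ee_pos: [0.6569, -0.2652, 0.2005]
tcp_rot: [3.14, -0.001, 1.57]
contact_force: [0.3, 1.6, 0.3]
gripper_width: 0.0857
gripper_force: 0.0
```

Run:
```python
from h import *
s=r.get_state();print(s['t'],s['ee_pos'],s['tcp_rot'],s['contact_force'])
im,P=snap('wrist','w7')
q=blob(im,P,'any',(.03,.08),xr=(.61,.71),yr=(-.28,-.05));print(rect(q),q.min(0),q.max(0))
```

```text
14.7 [ 0.65693918 -0.26517572  0.20045044] [ 3.14004983e+00 -8.41319086e-04  1.57039902e+00] [0.29218241 1.6359413  0.25057909]
(array([ 656.5, -160.6]), array([117.7,  63.9]), 89.73, 11583, np.float64(0.0574)) [ 0.62454809 -0.21940039  0.03545141] [ 0.68860467 -0.10176558  0.07319573]
```

View pics/w7.png

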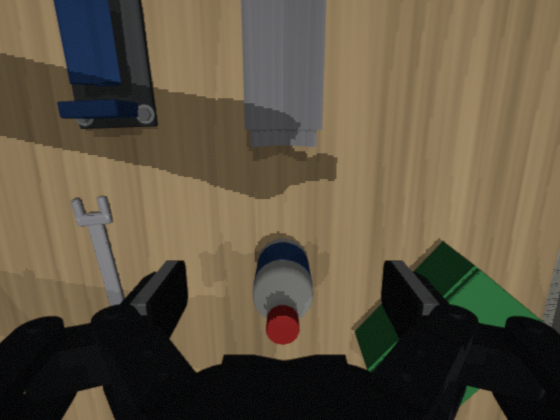

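The freed angle at (285,65) lies in the bare one, whose end shows at (285,138). I'll check the fit numerically.

Run:
```python
from h import *
P=np.load('pics/w7.npz')['P']
vfit(P,(245,325,2,126),.6566,(.035,.08))
vfit(P,(245,322,133,147),.6566,(.03,.07),24)
im,P=snap('scene','s8')
q=blob(im,P,'red',(.08,.1));print('tab',rect(q))
print(P[194,291])
```

```text
n [ 0.71  -0.002  0.704] [-0.711  0.001  0.704] [(3409, np.float64(0.0005006832123601446)), (3409, np.float64(0.0005123165617329251))]
valley [ 0.6566 -0.1524  0.0419] axis [1.8e-03 1.0e+00 7.0e-04] up [-5.e-04 -7.e-04  1.e+00] y [-0.2021 -0.1028]
n [ 0.709 -0.015  0.705] [-0.709  0.012  0.705] [(302, np.float64(0.0004685476914476682)), (297, np.float64(0.0004779390811825676))]
valley [ 0.6565 -0.2138  0.0364] axis [0.0191 0.9998 0.0015] up [ 4.0e-04 -1.5e-03  1.0e+00] y [-0.2194 -0.2083]
tab (array([488.6, -20.5]), array([ 8., 23.]), 0.12, 39, np.float64(0.0876))
[ 0.40544976  0.12390263 -0.00146916]
```

The fit is good: valley heights of 41.9 and 36.4 mm (5.5 mm apart against 5.66 nominal), cross offset about 0.1 mm, and lengthwise offset about 2–3 mm. I'm handing it in.

```bash
python3 -c "
from bench import r
print(r.finish_job())"
```

```text
the job is handed in; nothing more can be done
None
```

The freed angle is nested and released in the bare-steel angle, about 0.1 mm off across and 2–3 mm off lengthwise, with the pawl up and the bar about 34 mm back; I handed the job in at about 15 s, and no verdict came back.

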